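# Lift a small centrifuge rotor off its stand with the lifting chuck

### The job

The lifting chuck already stands over the spigot of the small centrifuge rotor, with its jaws open: while the rotor sits on its stand, turn the chuck's knurled sleeve clockwise (seen from above) until it goes tight and the jaws have closed on the spigot. Then lift the rotor by the chuck straight up, to about 10 cm above where it sat, and finish there holding it: level, still, carried by nothing but the chuck in your gripper and over its stand. Do not put it down or let go, never let it tip over, and leave the cup and the tube that stand nearby where they are.

Things in the scene. Friction and masses are not known exactly. Their poses are not given: they have to be found in the camera images.
- sleeve_mid (a point): Centre of the chuck's sleeve, half-way up. The sleeve is an upright round steel ring with fine ribs, 51 mm in diameter, 28 mm tall, open at the top, nothing above it. Grip it from above across its diameter, in any direction. The chuck below it is no wider; the tube caps of the rotor begin 27 mm below the sleeve's middle. The frame turns with the sleeve; z up.
- sleeve (a joint): Turn of the sleeve relative to the chuck's body, rad: grows clockwise seen from above. It starts between 0 and 0.25 (jaws open); all three jaws touch the spigot at about 1.0 and it then goes tight, with a hard stop at 1.2. Turning it takes about 0.06 N m until the jaws touch. It stays where it is left.
- chuck: The lifting chuck, 0.24 kg, 46 mm tall. A square skirt below fits loosely over a square collar on the rotor, so its body cannot turn (0.1 rad play). Inside the sleeve three jaws close together on the 12 mm neck of the rotor's spigot, under its 18 mm head; with open jaws it lifts off without the rotor. Origin: centre of its lower end, on the rotor's disc; middle of the sleeve 32 mm above. z up.
- rotor: The rotor: aluminium disc 108 mm in diameter, 24 mm thick, with a ring of small white tube caps (5 mm high) on top, about 0.35 kg, loose on the stand. A key 70 x 12 x 13 mm (along x) below it sits in the stand's slot, so it cannot turn there. Origin: centre of the disc's underside (without key), 30 mm above the worktop on its stand; z is its axis, up.
- stand: The stand, fixed to the worktop: a grey round foot 112 mm in diameter with two blocks, 30 mm tall overall, and a 15 mm wide slot between them along its x axis, open upwards. Origin: centre of its underside on the worktop.
- spec_cup: A bystander, loose: white specimen cup with a blue screw lid, 62 mm in diameter, 69 mm tall, left of the stand and mostly farther back (a like cup stands far back on the worktop, fixed). Origin: centre of its underside.
- tube_orange: A bystander, loose: self-standing tube with an orange screw cap, 34 mm in diameter, 113 mm tall, to the right of the stand. Origin: centre of its underside.

How it is judged:
By the outcome, as a careful person would: the job done as asked, in the order asked, and still so for the second after the job is handed in, while the arm keeps its last pose, push and grip.
It also fails if it takes over 38 s, if anything falls off the work surface, if the arm or the gripper's body presses on something with over 40 N, if the wrist force passes 120 N, or if a joint passes its speed limit or range.

### The arm

A 6-joint arm with a two-finger parallel gripper is mounted at the origin on a cart in front of the work surface, level with it; the furniture and walls round the work are solid. World frame = base frame: x ahead of the robot, y to its left, z up, the work surface at z = 0. Lengths are in mm, angles in rad, forces in N, time in s.
With the tool pointing down it reaches from about 300 to 775 mm from the base axis. Payload 14.6 kg.
Tool frame: the origin (TCP) lies on the centre line of the jaws, within the pads' length; the fingertips stand manip.tcp_to_tips ahead of it and the grasp point (between the pads) lies 5 mm behind it (manip.tcp_to_tips is the distance from the TCP to the fingertips, in mm); z points along the fingers, y is the direction in which the jaws open and shut (so a half turn about z gives the same grasp; the last joint's range is limited). The gripper opens to 94 mm and grips with 3 to 60 N. Pads are 16 mm wide; open, the fingers measure 119 mm over their backs; the gripper's body (75 mm by 177 mm) begins 78 mm behind the grasp point.
Start: joints at [-1.242, 0.3, 1.521, -0, 1.321, -0.067], TCP at [212.043, -507.471, 188.246] pointing down, gripper open.
Joint ranges: [-3.03, 3.03], [-0.79, 2.21], [0.23, 2.52], [-1.04, 4.18], [0, 3.07], [-2.55, 2.55]. Speed limits (rad/s): [2.22, 2.22, 2.57, 3.14, 3.14, 3.14].

### API

Orientations are given as [roll, pitch, yaw] about the fixed x, y, z axes, in that order (R = Rz(yaw) Ry(pitch) Rx(roll)).
In Python, from cell import manip, optics, workorder gives the robot as it stands. The module is installed in compiled form; this text tells all that it offers.
- The arm moves only by the tool jog_arm, never from a script. Its argument "deltas" is text: rows parted by semicolons, each of 5 numbers parted by spaces: the shift along the tool's x, y, z in mm, then the turn about the tool's z in rad, then the finger opening in mm, from 0 to 94. In form: tx ty tz twist grip; .... A call has exactly 10 rows; each row is the pose to reach, as a shift and turn from the pose commanded when the call began, along the tool's axes at that moment; what a row does not reach only later rows make up. A row lasts 1/8 s, in which the tool goes at most 62.5 mm and 10.7 degrees, less where a joint would pass 70% of its speed; a pose out of reach is approached as far as the arm can. A call with a gripper value outside its range is refused whole. The fingers move at their own pace and stop on an object; "squeeze" is the grip in N (left out, the last holds). Time passes only in rows, so rows that repeat a pose let the fingers close, or fill a call up. It gives the time, the measured TCP pose, the force and the opening at its end, in the units of the state.
- manip.read_state(): the state, without advancing time (a new reading comes with each control period).
- optics.camera(name): name is "scene" or "top"; returns (picture, depth): 420x560x3 uint8, red, green, blue; 420x560 float32, mm along the optical axis (not along the pixel's ray), 0 where there is no reading.
- optics.get_calibration(name): a dict with "intrinsics" (3x3 intrinsics, pixels), "R" (3x3) and "t" (3): a world point X has camera coordinates R X + t. Camera axes: x right, y down, z forward; pixel columns grow to the right and rows downward; lengths in mm; the calibration is good to about 2 mm. A picture is of the moment at which its call begins. get_calibration takes no time and is no camera call.
- workorder.sign_off(): hands the job in, once; it reports no verdict.
The state is a dict: "clock": time; "joints": joint angles; "qd": joint speeds; "effort": joint torques, N m; "eef_pos": TCP position; "eef_rot": TCP orientation; "wrist_force": force on the tool from outside, world axes, zero at the start; "moment": the same for the moment, N m; "finger_gap": finger opening in mm.
Only numpy, scipy, OpenCV 4.12 (cv2) and the standard library are available. Lean on these libraries where they do the work, as an engineer would, in place of code of your own. Each camera call takes 0.05 s, during which the arm holds its last target.

## Working session

There is one attempt and no reset: what is moved stays moved. The work goes in short steps, Python scripts to look and compute and a tool call to move; the robot and the scene stay as the last step left them, time stands still between calls to the robot, and variables do not carry over. Pictures are saved under pics/ and viewed, and the job is handed in when it is done.

Besides the shell and the picture viewer there is one more tool, called as name(argument=value, ...) on one line, values as JSON. jog_arm: Moves the arm, as the interface text tells. Its arguments: {"type":"object","properties":{"deltas":{"type":"string"},"squeeze":{"type":"number"}},"required":["deltas"]}

```bash
mkdir -p pics; cat > h.py <<'E'
import numpy as np, cv2
from cell import manip, optics, workorder
def snap(n,f):
    p,d=optics.camera(n); cv2.imwrite('pics/'+f+'.png',p[:,:,::-1]); np.savez('pics/'+f+'.npz',p=p,d=d); return p,d
def cloud(n,d):
    c=optics.get_calibration(n);K=np.array(c['intrinsics']);R=np.array(c['R']);t=np.array(c['t']).ravel()
    v,u=np.mgrid[:d.shape[0],:d.shape[1]]
    P=np.stack([(u-K[0,2])/K[0,0]*d,(v-K[1,2])/K[1,1]*d,d],-1)
    return (P-t)@R
E
python3 - <<'E'
from h import *
s=manip.read_state()
for k in s: print(k,np.round(s[k],3))
print(manip.tcp_to_tips)
for n in('scene','top'):
    p,d=snap(n,n+'1'); c=optics.get_calibration(n); print(n,np.round(-np.array(c['R']).T@np.array(c['t']).ravel()))
E
```

```text
clock 0.0
joints [-1.242  0.3    1.522  0.     1.321 -0.067]
qd [ 0.002 -0.001  0.002  0.001 -0.001  0.002]
effort [-0.0000e+00 -5.3180e+01 -3.5273e+01  7.1000e-02  2.4000e-02 -0.0000e+00]
eef_pos [ 211.936 -507.206  187.665]
eef_rot [-3.14  -0.     0.396]
wrist_force [-1.032  0.314 -0.701]
moment [ 0.03  -0.03   0.016]
finger_gap 93.966
14.0
scene [-417. -371.  543.]
top [ 392.   31. 1246.]
```

View pics/scene1.png

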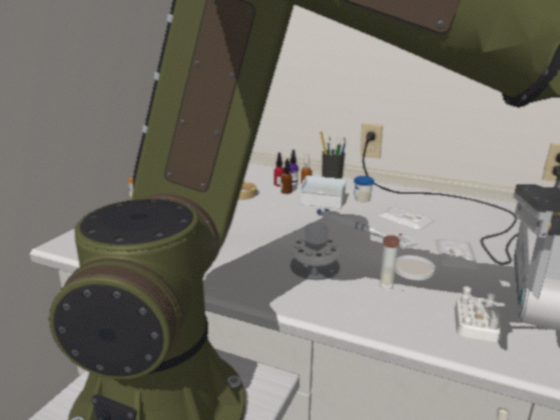

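View pics/top1.png

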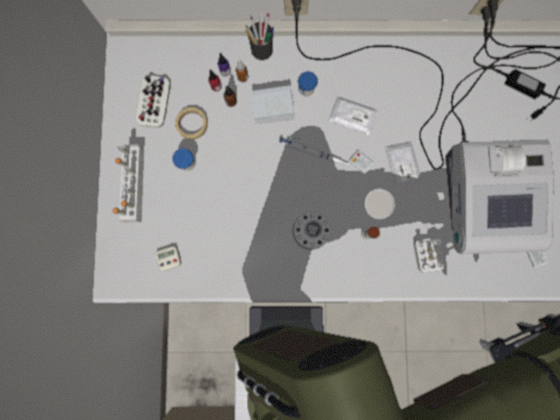

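The top view shows the rotor with the chuck at about (311,231), the orange tube at (373,232), and blue-lidded cups at (183,159) and (308,82). The scene view shows the chuck at about (317,238).

```bash
python3 - <<'E'
from h import *
z=np.load('pics/top1.npz');P=cloud('top',z['d'])
for n,(u,v) in dict(rotor=(311,231),tube=(373,232),cup=(183,159),cup2=(308,82)).items():
    Q=P[v-30:v+31,u-30:u+31].reshape(-1,3); Q=Q[Q[:,2]>15]
    print(n,len(Q),np.round(Q[:,2].max()),np.round(P[v,u],1))
    if n=='rotor':
        h=Q[Q[:,2]>85]; print('hi',len(h),h.min(0),h.max(0),np.median(h,0),np.round(np.unique(np.round(Q[:,2]/3)*3,return_counts=True)))
        m=Q[(Q[:,2]>42)&(Q[:,2]<80)];print(m.min(0),m.max(0))
z1=np.load('pics/scene1.npz');S=cloud('scene',z1['d'])
Q=S[215:290,280:350].reshape(-1,3);Q=Q[Q[:,2]>15]
h=Q[Q[:,2]>72];print('scene hi',len(h),h.min(0),h.max(0))
im=cv2.resize(z['p'][190:270,270:400,::-1],None,fx=6,fy=6,interpolation=cv2.INTER_CUBIC);im=cv2.convertScaleAbs(im,alpha=1.8);cv2.imwrite('pics/c1.png',im)
im=cv2.resize(z1['p'][210:300,270:430,::-1],None,fx=5,fy=5,interpolation=cv2.INTER_CUBIC);im=cv2.convertScaleAbs(im,alpha=1.8);cv2.imwrite('pics/c2.png',im)
E
```

```text
rotor 1108 1246.0 [472.  -59.1  82.1]
hi 132 [392.39304795 -88.53127975  85.09100617] [ 501.90742559   30.57050891 1245.8797331 ] [474.49098454 -59.61971943  98.54563563] [[  45.   48.   51.   54.   57.   60.   63.   66.   69.   72.   75.   78.
    81.   84.   87.   90.   93.   96.   99.  102.  105. 1245.]
 [   3.   26.  165.  338.  215.   67.   23.   17.   15.   43.   24.   16.
    10.   17.   21.    3.    7.   17.   33.   24.    5.   19.]]
[ 425.32813607 -116.58887588   43.64256958] [529.5300784  -12.34201163  79.86715297]
tube 338 1246.0 [ 466.5 -226.4  112.1]
cup 515 1246.0 [683.6 308.4  67.2]
cup2 866 1246.0 [916.6 -57.3  68.4]
scene hi 442 [-417.17005622 -370.98535102   72.0302677 ] [506.67358241 -39.10182428 543.10699226]
```

View pics/c1.png

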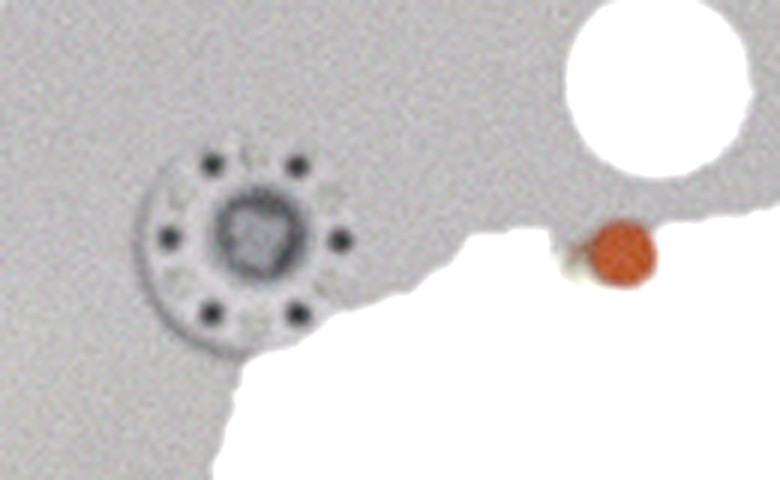

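View pics/c2.png

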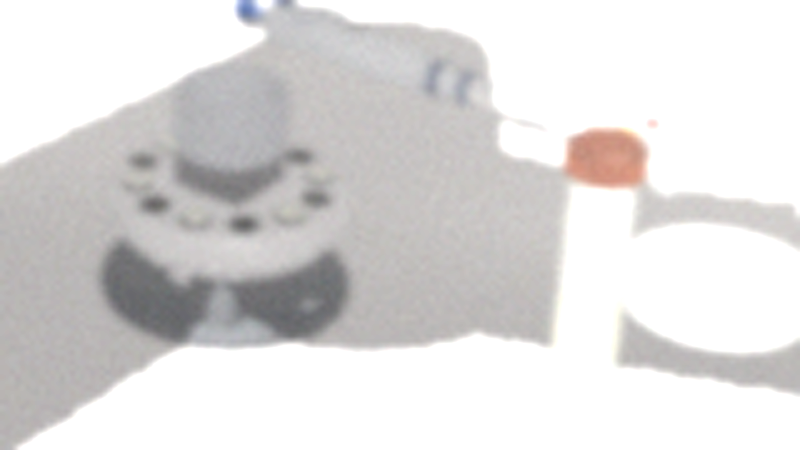

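```bash
python3 - <<'E'
from h import *
def ray(n,u,v,z):
    c=optics.get_calibration(n);K=np.array(c['intrinsics']);R=np.array(c['R']);t=np.array(c['t']).ravel()
    C=-R.T@t;dv=R.T@np.linalg.inv(K)@[u,v,1];return C+dv*(z-C[2])/dv[2]
f=lambda x,y,s,a,b:((x+.5)/s-.5+a,(y+.5)/s-.5+b)
print('sleeve',ray('top',*f(261,234,6,270,190),100),'holes',ray('top',*f(255,239.5,6,270,190),54),'tube',ray('top',*f(623,253,6,270,190),113))
print('holes L/R',ray('top',*f(170,238,6,270,190),54),ray('top',*f(340,240,6,270,190),54))
for x in (215,307): print(ray('top',*f(x,234,6,270,190),100))
# scene ring top: ellipse centre approx and body sides
for p in [(233,92),(175,110),(291,110)]: print('scene',p,ray('scene',*f(*p,5,270,210),100))
for n in('top1','scene1'):
    z=np.load(f'pics/{n}.npz');P=cloud(n[:-1],z['d']);Q=P[z['d']>0]
    d=np.hypot(Q[:,0]-472,Q[:,1]+62)
    r=Q[(d<40)&(Q[:,2]>66)&(Q[:,2]<112)];q=Q[(d<70)&(Q[:,2]>42)&(Q[:,2]<60)]
    print(n,len(r),np.percentile(r,[2,50,98],axis=0).round(1).tolist(),q.min(0),q.max(0))
    t=Q[(np.abs(Q[:,2]-100)<4)&(d<40)];print(len(t),t.mean(0))
    ty=Q[(abs(Q[:,0]-465)<30)&(abs(Q[:,1]+225)<35)&(Q[:,2]>95)];print('tube',len(ty),ty.min(0),ty.max(0))
    ty=Q[(abs(Q[:,0]-465)<30)&(abs(Q[:,1]+225)<35)&(Q[:,2]>30)];print('tube',len(ty),ty.min(0),ty.max(0))
    if n=='scene1':
        from scipy.optimize import least_squares
        s=r[(r[:,2]>74)&(r[:,2]<96)]
        o=least_squares(lambda c:np.hypot(s[:,0]-c[0],s[:,1]-c[1])-25.5,[472,-62],loss='soft_l1');print(o.x,np.std(o.fun))
E
```

```text
sleeve [477.45711893 -63.59355094 100.        ] holes [478.24512364 -64.45941787  54.        ] tube [ 467.13399954 -227.38368004  113.        ]
holes L/R [479.13587605 -23.72604637  54.        ] [ 477.83384344 -105.21180842   54.        ]
[477.54602619 -42.38819344 100.        ]
[477.36819219 -84.80355285 100.        ]
scene (233, 92) [471.42597829 -66.0534419  100.        ]
scene (175, 110) [444.167597   -49.79793451 100.        ]
scene (291, 110) [465.05996583 -94.5880959  100.        ]
top1 245 [[454.1, -85.7, 66.9], [478.3, -64.6, 83.7], [500.8, -40.7, 103.3]] [ 425.32813607 -116.58887588   43.64256958] [529.5300784  -12.34201163  59.96924066]
68 [478.96049626 -64.10522854  99.68040309]
tube 117 [ 449.97762313 -243.26048746   99.57687891] [ 480.52106149 -211.60863922  120.06389478]
tube 161 [ 449.97762313 -243.26048746   31.89306181] [ 480.52106149 -211.60863922  120.06389478]
scene1 467 [[453.1, -88.8, 67.0], [465.5, -66.2, 87.5], [502.6, -42.4, 99.0]] [ 424.23589039 -118.57411351   42.00757854] [531.59184527 -11.99148581  59.9571793 ]
79 [477.88332455 -64.57639907  97.82661947]
tube 198 [ 448.65975882 -245.64807353   95.07550877] [ 482.63696468 -212.25401785  113.95080852]
tube 591 [ 448.65975882 -245.64807353   30.13521884] [ 482.63696468 -212.25401785  113.95080852]
[478.64223536 -64.10048341] 1.7785903769829574
```

Sleeve centre is about (478,-64), with mid-height at z≈86; the tube is at (466,-228). I'll move above the sleeve, pre-turned against the closing direction.

jog_arm(deltas="42 -31 0 -0.15 94; 83 -61 0 -0.3 94; 125 -92 0 -0.45 94; 167 -123 0 -0.6 94; 208 -153 0 -0.75 94; 250 -184 0 -0.9 94; 291 -215 0 -1.05 94; 333 -245 0 -1.2 94; 375 -276 0 -1.35 94; 416.4 -306.5 0 -1.5 94", squeeze=40)

```text
clock: 1.35
eef_pos: [478.7, -62.5, 188.1]
eef_rot: [-3.141, -0.0, 1.901]
wrist_force: [0.9, -0.5, -0.3]
finger_gap: 93.7
```

```bash
python3 - <<'E'
from h import *
s=manip.read_state()
for k in ('clock','joints','eef_pos','eef_rot','wrist_force','moment'): print(k,np.round(s[k],3))
for n in('scene','top'): snap(n,n+'2')
a=cv2.imread('pics/scene2.png')[150:300,230:430];cv2.imwrite('pics/c3.png',cv2.resize(a,None,fx=4,fy=4))
a=cv2.imread('pics/top2.png')[150:290,230:410];cv2.imwrite('pics/c4.png',cv2.resize(a,None,fx=4,fy=4))
E
```

```text
clock 1.35
joints [-0.206  0.15   1.705 -0.     1.287 -0.536]
eef_pos [478.663 -62.458 188.13 ]
eef_rot [-3.141 -0.     1.901]
wrist_force [ 0.939 -0.456 -0.28 ]
moment [-0.055 -0.093 -0.017]
```

View pics/c3.png

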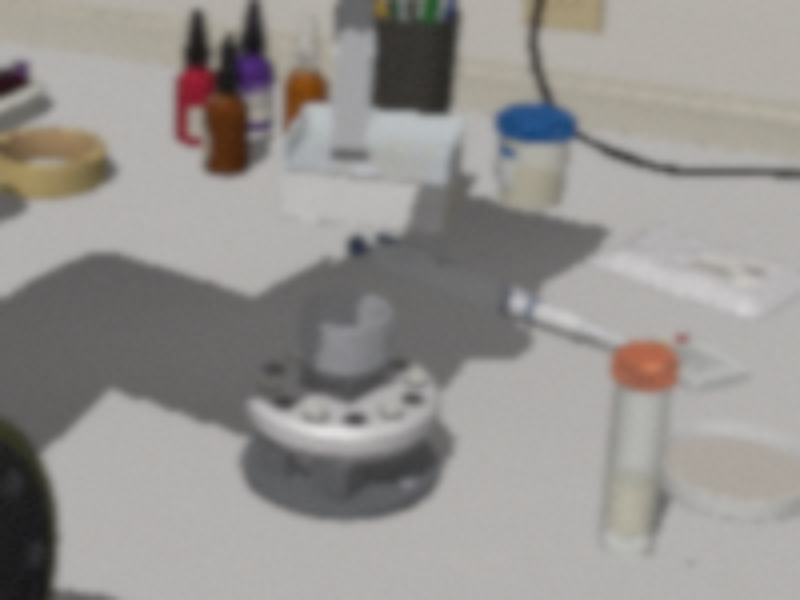

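View pics/c4.png

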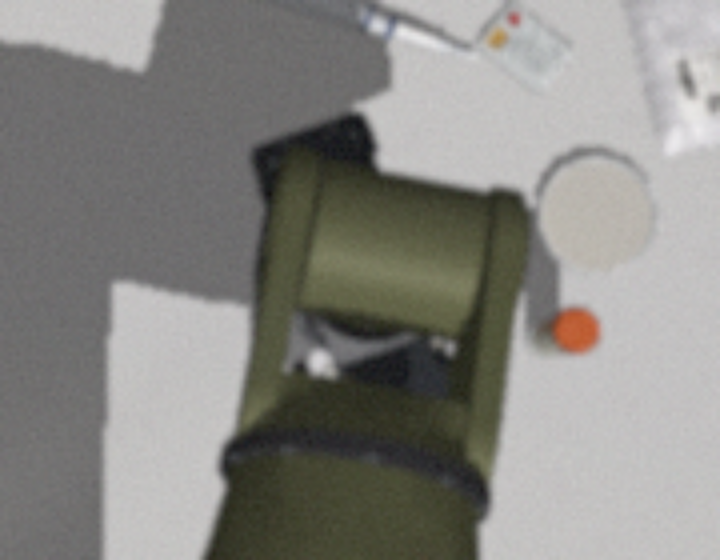

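The scene view shows the chuck at about (345,335) in the crop, with the left finger behind it and above, and nothing in the way. I'll descend open.

jog_arm(deltas="0 0 20 0 94; 0 0 40 0 94; 0 0 55 0 94; 0 0 68 0 94; 0 0 80 0 94; 0 0 90 0 94; 0 0 98 0 94; 0 0 103.5 0 94; 0 0 103.5 0 94; 0 0 103.5 0 94")

```text
clock: 2.7
eef_pos: [478.3, -64.1, 85.0]
eef_rot: [3.141, 0.0, 1.896]
wrist_force: [-0.4, -0.6, -0.4]
finger_gap: 94.0
```

```bash
python3 - <<'E'
from h import *
s=manip.read_state()
for k in ('clock','joints','eef_pos','eef_rot','wrist_force','moment'): print(k,np.round(s[k],3))
snap('scene','scene3')
a=cv2.imread('pics/scene3.png')[170:300,250:410];cv2.imwrite('pics/c5.png',cv2.resize(a,None,fx=4,fy=4))
E
```

```text
clock 2.7
joints [-0.209  0.269  1.821  0.     1.052 -0.534]
eef_pos [478.273 -64.141  85.036]
eef_rot [3.141 0.    1.896]
wrist_force [-0.428 -0.631 -0.397]
moment [-0.023 -0.08  -0.014]
```

View pics/c5.png

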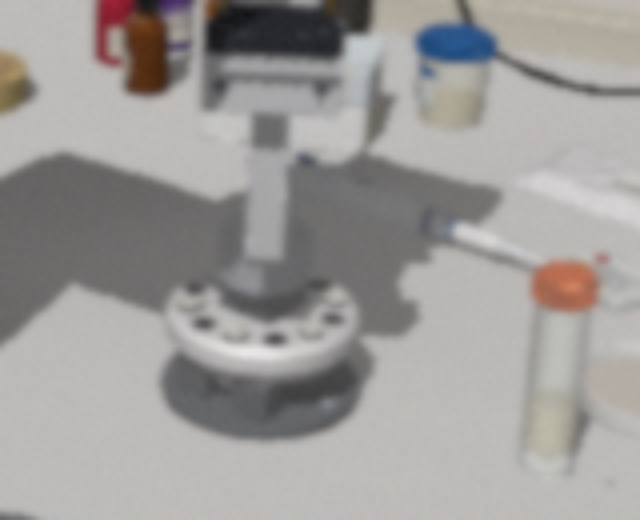

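The near finger stands across the sleeve, centred at about (265,210). Closing.

jog_arm(deltas="0 0 0 0 75; 0 0 0 0 62; 0 0 0 0 56; 0 0 0 0 50; 0 0 0 0 45; 0 0 0 0 40; 0 0 0 0 40; 0 0 0 0 40; 0 0 0 0 40; 0 0 0 0 40", squeeze=40)

```text
clock: 4.0
eef_pos: [478.1, -64.1, 84.8]
eef_rot: [3.142, -0.0, 1.896]
wrist_force: [-0.3, 1.0, 0.9]
finger_gap: 40.3
```

```bash
python3 - <<'E'
from h import *
s=manip.read_state()
for k in ('clock','joints','eef_pos','eef_rot','wrist_force','moment','finger_gap'): print(k,np.round(s[k],3))
E
```

```text
clock 4.0
joints [-0.209  0.269  1.821  0.     1.052 -0.534]
eef_pos [478.081 -64.129  84.761]
eef_rot [ 3.142 -0.     1.896]
wrist_force [-0.283  0.956  0.943]
moment [ 0.01  -0.038  0.008]
finger_gap 40.266
```

```bash
python3 - <<'E'
from h import *
snap('scene','scene4')
a=cv2.imread('pics/scene4.png')[190:290,270:370];cv2.imwrite('pics/c6.png',cv2.resize(a,None,fx=6,fy=6,interpolation=cv2.INTER_CUBIC))
E
```

```text
(no output)
```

View pics/c6.png

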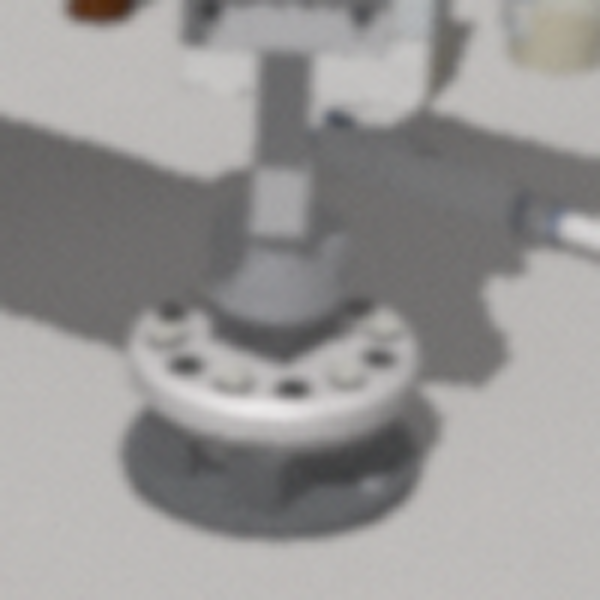

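```bash
python3 - <<'E'
from h import *
for f in('scene1','scene2','scene3','scene4'):
    z=np.load(f'pics/{f}.npz');P=cloud('scene',z['d'])
    print(f)
    for v in range(200,262,3):
        print(v,[(tuple(int(x) for x in np.round(np.median(P[v-1:v+2,u-1:u+2].reshape(-1,3),0)))) for u in(306,311,317,323,329)])
E
```

```text
scene1
200 [(814, 86, 14), (814, 71, 14), (819, 54, 18), (823, 38, 20), (822, 19, 21)]
203 [(814, 87, 4), (816, 71, 5), (821, 55, 6), (819, 36, 11), (824, 19, 12)]
206 [(805, 83, -2), (809, 68, -1), (817, 53, -1), (822, 36, 1), (824, 18, 3)]
209 [(783, 75, -1), (790, 62, -1), (791, 44, 1), (802, 29, -1), (805, 9, 0)]
212 [(762, 67, -2), (769, 54, -1), (752, 30, 9), (745, 10, 17), (737, -9, 22)]
215 [(742, 58, -1), (751, 47, -2), (755, 31, -1), (740, 7, 10), (730, -13, 17)]
218 [(725, 51, -1), (730, 39, -2), (738, 25, -1), (740, 9, -1), (731, -13, 8)]
221 [(704, 44, -1), (712, 32, -2), (719, 18, -1), (725, 2, -1), (730, -13, -1)]
224 [(686, 38, -1), (492, -47, 97), (500, -58, 96), (502, -69, 97), (712, -20, -1)]
227 [(475, -42, 97), (492, -47, 89), (500, -58, 88), (501, -71, 91), (696, -26, -1)]
230 [(463, -46, 95), (490, -48, 85), (501, -57, 81), (497, -75, 87), (673, -34, -1)]
233 [(464, -45, 89), (455, -61, 94), (455, -74, 96), (466, -84, 94), (660, -39, 0)]
236 [(461, -48, 80), (455, -61, 87), (457, -73, 88), (465, -84, 88), (643, -43, -1)]
239 [(461, -47, 73), (454, -62, 80), (45
[... 5216 characters left out ...]
 (645, -42, -2)]
239 [(462, -47, 75), (455, -61, 79), (456, -74, 83), (465, -85, 80), (523, -79, 52)]
242 [(467, -44, 63), (456, -60, 72), (457, -74, 75), (467, -84, 72), (506, -86, 54)]
245 [(468, -45, 55), (460, -60, 63), (461, -73, 66), (474, -82, 59), (495, -90, 53)]
248 [(460, -48, 52), (462, -59, 54), (460, -74, 59), (475, -83, 53), (483, -94, 52)]
251 [(447, -54, 53), (446, -65, 57), (458, -75, 53), (464, -87, 53), (459, -100, 57)]
254 [(434, -59, 53), (436, -69, 53), (442, -80, 53), (450, -91, 53), (452, -103, 53)]
257 [(428, -61, 49), (428, -72, 52), (434, -83, 52), (441, -94, 51), (449, -105, 49)]
260 [(426, -61, 43), (426, -73, 46), (431, -85, 46), (437, -96, 45), (446, -107, 43)]
```

The fingers closed to the commanded 40 mm on nothing: the depth puts the fingertips around z≈105, above the sleeve's top, although the TCP reads 85. I'll measure this offset properly.

```bash
python3 - <<'E'
from h import *
s=manip.read_state(); print(s['eef_pos'],manip.tcp_to_tips)
c=optics.get_calibration('scene');K=np.array(c['intrinsics']);R=np.array(c['R']);t=np.array(c['t']).ravel()
for f,d,tz in(('scene2',59.5,188.1),('scene3',59.5,85),('scene4',32.6,84.8)):
    z=np.load(f'pics/{f}.npz');P=cloud('scene',z['d'])
    n=np.array([.948,.319,0]);q=(P-[478.2,-64,0])
    along=q@n; lat=q@np.array([-.319,.948,0])
    for lo,hi in((-d-8,-d+6),(d-20,d+5)):
        m=(along>lo)&(along<hi)&(abs(lat)<7)&(P[...,2]>100)
        if m.sum(): 
            v,u=np.where(m); print(f,lo,m.sum(),'z min',np.sort(P[m][:,2])[:6].round(1),'max',P[m][:,2].max(),'rows',v.min(),v.max())
    # predicted pixel of tip z for back face edge
    for zt in (tz-14,tz,tz+10,tz+20,tz+30):
        X=np.array([478.2,-64,0])-n*d;X[2]=zt;y=K@(R@X+t);print('  ztip',zt,(y[:2]/y[2]).round(1))
for f in('scene2','scene3','scene4'):
    a=cv2.imread(f'pics/{f}.png')[160:245,290:345];cv2.imwrite(f'pics/t_{f}.png',cv2.resize(a,None,fx=4,fy=7,interpolation=cv2.INTER_CUBIC))
a=np.hstack([cv2.imread(f'pics/t_{f}.png') for f in('scene2','scene3','scene4')]);cv2.imwrite('pics/t.png',a)
E
```

```text
[478.08840722 -64.12617383  84.75210307] 14.0
scene2 -67.5 318 z min [207.8 209.7 209.9 210.2 210.3 210.4] max 344.77996587750675 rows 121 189
  ztip 174.1 [317.1 205.7]
  ztip 188.1 [317.4 199.2]
  ztip 198.1 [317.6 194.5]
  ztip 208.1 [317.8 189.7]
  ztip 218.1 [318. 185.]
scene3 -67.5 274 z min [106.1 106.4 106.6 106.6 106.9 107.4] max 241.88212606107993 rows 173 235
  ztip 71 [315.1 251.3]
  ztip 85 [315.4 245.3]
  ztip 95 [315.6 241. ]
  ztip 105 [315.8 236.7]
  ztip 115 [316.  232.3]
scene4 -40.6 549 z min [105.8 106.1 107.9 108.3 108.4 108.7] max 363.80479148422785 rows 108 230
  ztip 70.8 [315.5 245.5]
  ztip 84.8 [315.7 239.6]
  ztip 94.8 [315.9 235.4]
  ztip 104.8 [316.1 231.1]
  ztip 114.8 [316.3 226.8]
```

View pics/t.png

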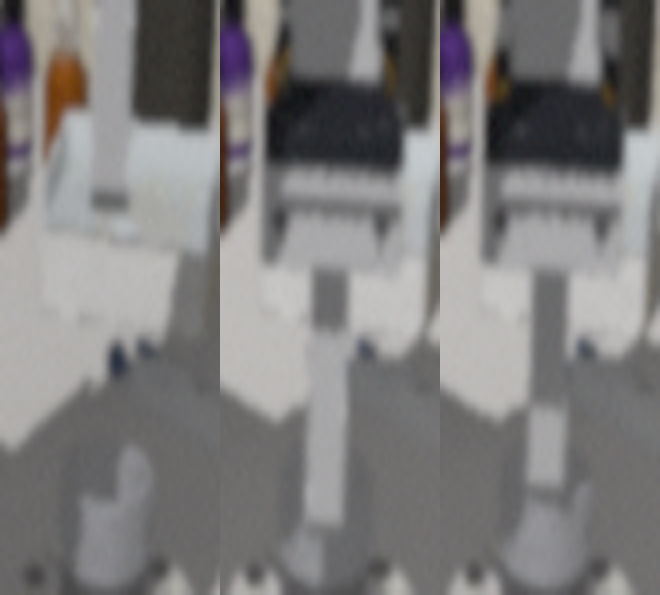

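All three pictures agree: the fingertips are about 20 mm above the reported TCP rather than 14 mm below it (left tip at row 189 with TCP z=188; rows 235 and 230 with TCP z=85). I'll trust the pictures. That means opening, then going 34 mm lower, to a TCP reading of about 51.

jog_arm(deltas="0 0 0 0 60; 0 0 0 0 80; 0 0 0 0 94; 0 0 0 0 94; 0 0 0 0 94; 0 0 8 0 94; 0 0 16 0 94; 0 0 24 0 94; 0 0 30 0 94; 0 0 30 0 94")

```text
clock: 5.3
eef_pos: [477.8, -64.1, 54.2]
eef_rot: [-3.141, -0.0, 1.896]
wrist_force: [1.6, -0.1, 0.0]
finger_gap: 93.7
```

```bash
python3 - <<'E'
from h import *
s=manip.read_state()
for k in ('clock','joints','eef_pos','eef_rot','wrist_force','moment','finger_gap'): print(k,np.round(s[k],3))
p,d=snap('scene','scene5')
P=cloud('scene',d);q=P-[478.2,-64,0];al=q@[.948,.319,0];lat=q@[-.319,.948,0]
m=(al<-52)&(al>-70)&(abs(lat)<7)&(P[...,2]>62);print(np.sort(P[m][:,2])[:8].round(1))
a=p[160:285,270:370,::-1];cv2.imwrite('pics/c7.png',cv2.resize(a,None,fx=4.8,fy=4.8,interpolation=cv2.INTER_CUBIC))
E
```

```text
clock 5.3
joints [-0.209  0.315  1.844  0.     0.983 -0.534]
eef_pos [477.837 -64.073  54.231]
eef_rot [-3.141 -0.     1.896]
wrist_force [ 1.575 -0.073  0.009]
moment [-0.047 -0.115 -0.017]
finger_gap 93.691
[72.3 72.9 73.1 75.5 76.7 77.1 77.2 77.6]
```

View pics/c7.png

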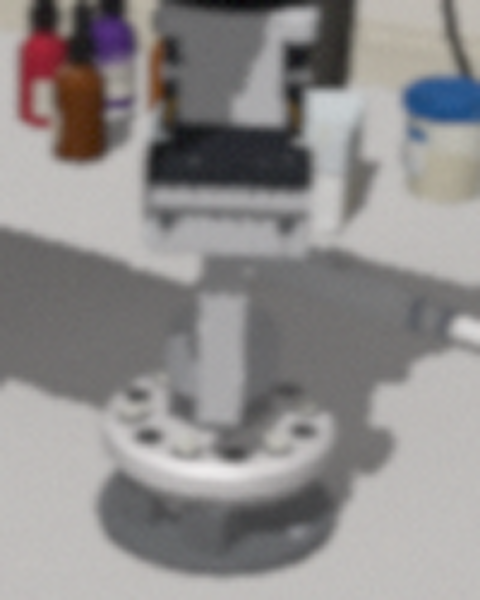

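The near finger, with its tip at crop (220,420) and z≈73, now spans the sleeve height and clears the caps. I'll go 3 mm lower and close.

jog_arm(deltas="0 0 3 0 94; 0 0 3 0 75; 0 0 3 0 62; 0 0 3 0 56; 0 0 3 0 50; 0 0 3 0 45; 0 0 3 0 40; 0 0 3 0 40; 0 0 3 0 40; 0 0 3 0 40", squeeze=45)

```text
clock: 6.6
eef_pos: [478.2, -64.1, 51.8]
eef_rot: [3.141, 0.0, 1.896]
wrist_force: [0.3, 0.3, 0.4]
finger_gap: 48.0
```

```bash
python3 - <<'E'
from h import *
s=manip.read_state()
for k in ('clock','joints','eef_pos','eef_rot','wrist_force','moment','finger_gap'): print(k,np.round(s[k],3))
E
```

```text
clock 6.6
joints [-0.209  0.319  1.846  0.     0.977 -0.534]
eef_pos [478.18  -64.121  51.797]
eef_rot [3.141 0.    1.896]
wrist_force [0.297 0.253 0.415]
moment [ 0.023 -0.273  0.003]
finger_gap 48.043
```

```bash
python3 - <<'E'
from h import *
p,d=snap('scene','scene6')
print(manip.read_state()['finger_gap'])
a=p[190:285,270:370,::-1];cv2.imwrite('pics/c8.png',cv2.resize(a,None,fx=6,fy=6,interpolation=cv2.INTER_CUBIC))
E
```

```text
48.529198937130374
```

View pics/c8.png

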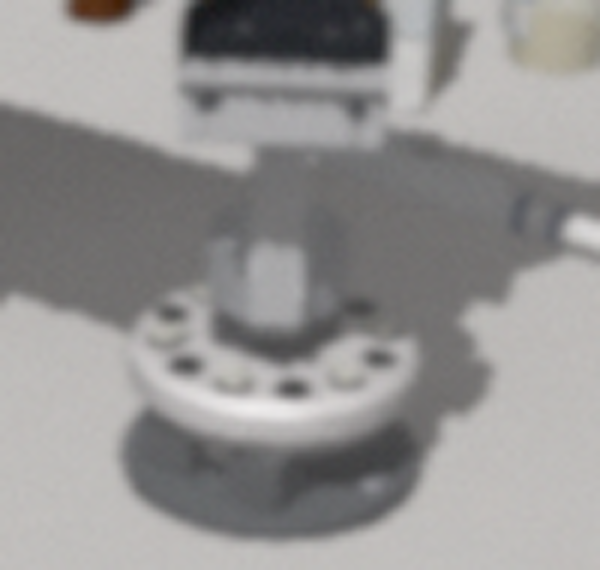

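The near finger presses on the sleeve's centre at about (277,285) in the crop. Turning clockwise (positive twist).

jog_arm(deltas="0 0 0 0.07 40; 0 0 0 0.14 40; 0 0 0 0.21 40; 0 0 0 0.28 40; 0 0 0 0.35 40; 0 0 0 0.42 40; 0 0 0 0.49 40; 0 0 0 0.56 40; 0 0 0 0.63 40; 0 0 0 0.70 40")

```text
clock: 7.9
eef_pos: [478.3, -64.1, 51.8]
eef_rot: [3.141, -0.0, 1.194]
wrist_force: [2.2, 0.0, -0.3]
finger_gap: 48.9
```

```bash
cat > st.py <<'E'
from h import *
s=manip.read_state()
for k in ('clock','joints','eef_pos','eef_rot','wrist_force','moment','finger_gap','effort'): print(k,np.round(s[k],3))
E
python3 st.py
```

```text
clock 7.9
joints [-0.209  0.319  1.846  0.     0.976  0.168]
eef_pos [478.328 -64.132  51.821]
eef_rot [ 3.141 -0.     1.194]
wrist_force [ 2.229e+00  1.000e-03 -2.730e-01]
moment [ 0.085 -0.478  0.064]
finger_gap 48.948
effort [ -0.368 -47.815 -27.964  -0.064   0.541  -1.101]
```

Moment z is 0.06 N m, exactly the sleeve's friction: it is turning with the grip. Continuing in smaller portions.

jog_arm(deltas="0 0 0 0.02 40; 0 0 0 0.04 40; 0 0 0 0.06 40; 0 0 0 0.08 40; 0 0 0 0.1 40; 0 0 0 0.12 40; 0 0 0 0.14 40; 0 0 0 0.16 40; 0 0 0 0.16 40; 0 0 0 0.16 40")

```text
clock: 9.15
eef_pos: [478.2, -64.1, 51.8]
eef_rot: [3.141, -0.0, 1.036]
wrist_force: [3.8, -1.1, 1.0]
finger_gap: 48.9
```

```bash
python3 st.py
```

```text
clock 9.15
joints [-0.209  0.319  1.846  0.     0.977  0.326]
eef_pos [478.153 -64.149  51.811]
eef_rot [ 3.141 -0.     1.036]
wrist_force [ 3.841 -1.071  0.988]
moment [-0.198 -0.641  0.04 ]
finger_gap 48.856
effort [ 2.1300e-01 -4.7011e+01 -2.6880e+01  9.2000e-02  8.4700e-01  5.0000e-03]
```

jog_arm(deltas="0 0 0 0.02 40; 0 0 0 0.04 40; 0 0 0 0.06 40; 0 0 0 0.08 40; 0 0 0 0.1 40; 0 0 0 0.12 40; 0 0 0 0.12 40; 0 0 0 0.12 40; 0 0 0 0.12 40; 0 0 0 0.12 40")

```text
clock: 10.4
eef_pos: [478.2, -64.1, 51.8]
eef_rot: [3.141, -0.0, 0.916]
wrist_force: [2.6, -0.2, 2.6]
finger_gap: 48.5
```

```bash
python3 st.py
```

```text
clock 10.4
joints [-0.209  0.319  1.846  0.     0.977  0.446]
eef_pos [478.156 -64.133  51.801]
eef_rot [ 3.141 -0.     0.916]
wrist_force [ 2.603 -0.178  2.625]
moment [-0.136 -0.733 -0.061]
finger_gap 48.534
effort [ 6.7000e-02 -4.6317e+01 -2.6200e+01  7.0000e-03  9.2700e-01 -2.1000e-02]
```

jog_arm(deltas="0 0 0 0.02 40; 0 0 0 0.04 40; 0 0 0 0.06 40; 0 0 0 0.08 40; 0 0 0 0.1 40; 0 0 0 0.1 40; 0 0 0 0.1 40; 0 0 0 0.1 40; 0 0 0 0.1 40; 0 0 0 0.1 40")

```text
clock: 11.65
eef_pos: [478.1, -64.1, 51.8]
eef_rot: [-3.142, -0.0, 0.816]
wrist_force: [3.3, 0.1, 3.7]
finger_gap: 48.9
```

```bash
python3 st.py
```

```text
clock 11.65
joints [-0.209  0.319  1.846  0.     0.977  0.546]
eef_pos [478.089 -64.122  51.759]
eef_rot [-3.142 -0.     0.816]
wrist_force [3.267 0.098 3.681]
moment [-0.027 -0.648 -0.017]
finger_gap 48.891
effort [-2.0400e-01 -4.5678e+01 -2.5855e+01 -1.1300e-01  8.4900e-01 -1.8000e-02]
```

jog_arm(deltas="0 0 0 0.01 40; 0 0 0 0.02 40; 0 0 0 0.03 40; 0 0 0 0.04 40; 0 0 0 0.05 40; 0 0 0 0.06 40; 0 0 0 0.07 40; 0 0 0 0.08 40; 0 0 0 0.09 40; 0 0 0 0.1 40")

```text
clock: 12.9
eef_pos: [478.1, -64.1, 51.8]
eef_rot: [-3.142, -0.0, 0.715]
wrist_force: [4.2, 0.1, 5.3]
finger_gap: 48.7
```

```bash
python3 st.py; python3 - <<'E'
from h import *
p,d=snap('scene','scene7')
a=p[190:285,270:370,::-1];cv2.imwrite('pics/c9.png',cv2.resize(a,None,fx=6,fy=6,interpolation=cv2.INTER_CUBIC))
E
```

```text
clock 12.9
joints [-0.209  0.319  1.846  0.     0.977  0.646]
eef_pos [478.067 -64.132  51.762]
eef_rot [-3.142 -0.     0.715]
wrist_force [4.228 0.094 5.333]
moment [ 0.074 -0.657  0.147]
finger_gap 48.725
effort [-6.3600e-01 -4.5241e+01 -2.5607e+01 -1.6100e-01  8.0600e-01 -3.9000e-02]
```

View pics/c9.png

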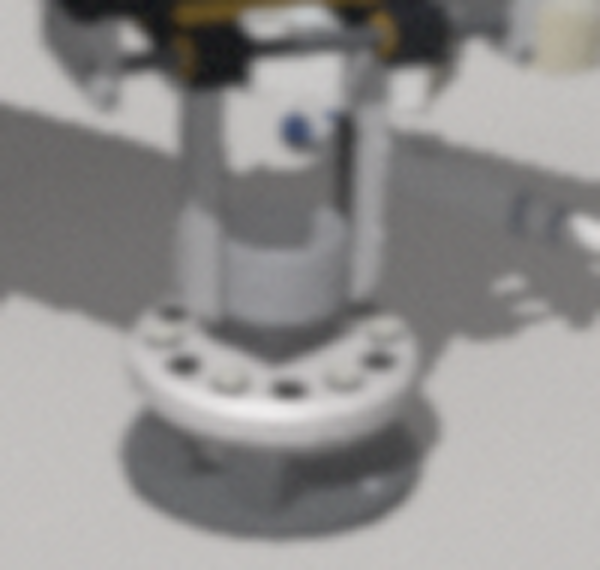

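The sleeve is held at both sides (left finger 200,265; right finger 365,230), and the rotor caps have shifted by only a pixel or so. The torque is starting to rise, so I'll keep going.

jog_arm(deltas="0 0 0 0.01 40; 0 0 0 0.02 40; 0 0 0 0.03 40; 0 0 0 0.04 40; 0 0 0 0.05 40; 0 0 0 0.06 40; 0 0 0 0.07 40; 0 0 0 0.08 40; 0 0 0 0.08 40; 0 0 0 0.08 40")

```text
clock: 14.2
eef_pos: [478.1, -64.1, 51.8]
eef_rot: [3.142, -0.0, 0.635]
wrist_force: [3.3, 0.2, 5.2]
finger_gap: 48.4
```

```bash
python3 st.py
```

```text
clock 14.2
joints [-0.209  0.319  1.846  0.     0.977  0.726]
eef_pos [478.093 -64.14   51.776]
eef_rot [ 3.142 -0.     0.635]
wrist_force [3.343 0.23  5.241]
moment [ 0.174 -0.706  0.123]
finger_gap 48.395
effort [ -0.654 -45.115 -25.441  -0.211   0.85    0.107]
```

jog_arm(deltas="0 0 0 0 40; 0 0 0 0.02 40; 0 0 0 0.03 40; 0 0 0 0.04 40; 0 0 0 0.05 40; 0 0 0 0.06 40; 0 0 0 0.07 40; 0 0 0 0.08 40; 0 0 0 0.09 40; 0 0 0 0.1 40", squeeze=60)

```text
clock: 15.45
eef_pos: [478.3, -64.0, 51.8]
eef_rot: [3.141, -0.001, 0.535]
wrist_force: [7.6, 3.0, 4.6]
finger_gap: 48.3
```

```bash
python3 st.py; python3 - <<'E'
from h import *
p,d=snap('scene','scene8')
ims=[np.load(f'pics/scene{i}.npz')['p'][215:285,285:350,::-1] for i in (6,7,8)]
a=np.hstack([cv2.resize(i,None,fx=4,fy=7,interpolation=cv2.INTER_CUBIC) for i in ims]);cv2.imwrite('pics/c10.png',a)
E
```

```text
clock 15.45
joints [-0.209  0.319  1.846  0.     0.976  0.826]
eef_pos [478.34  -63.989  51.779]
eef_rot [ 3.141e+00 -1.000e-03  5.350e-01]
wrist_force [7.584 2.989 4.606]
moment [ 0.573 -1.231  0.568]
finger_gap 48.273
effort [ -2.36  -45.426 -24.801  -0.597   1.368   0.383]
```

View pics/c10.png

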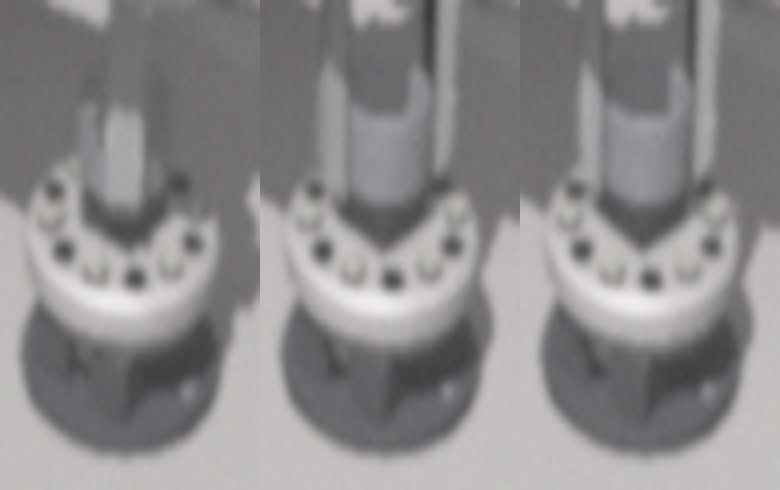

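The torque has risen to 0.57 N m, so the chuck is going tight, and the rotor looks unchanged on its stand. A little more to confirm.

jog_arm(deltas="0 0 0 0.01 40; 0 0 0 0.02 40; 0 0 0 0.03 40; 0 0 0 0.04 40; 0 0 0 0.05 40; 0 0 0 0.06 40; 0 0 0 0.06 40; 0 0 0 0.06 40; 0 0 0 0.06 40; 0 0 0 0.06 40", squeeze=60)

```text
clock: 16.75
eef_pos: [478.5, -63.8, 51.8]
eef_rot: [3.141, -0.001, 0.477]
wrist_force: [7.6, 4.2, 2.8]
finger_gap: 48.8
```

```bash
python3 st.py
```

```text
clock 16.75
joints [-0.209  0.319  1.846  0.     0.976  0.885]
eef_pos [478.483 -63.792  51.797]
eef_rot [ 3.141e+00 -1.000e-03  4.770e-01]
wrist_force [7.624 4.174 2.831]
moment [ 0.81  -1.395  1.248]
finger_gap 48.847
effort [ -3.54  -45.609 -24.584  -0.413   1.563   1.266]
```

It is tight at 1.25 N m. I'll ease off the wind-up slightly and start the lift slowly.

jog_arm(deltas="0 0 0 -0.015 40; 0 0 0 -0.03 40; 0 0 -1 -0.03 40; 0 0 -3 -0.03 40; 0 0 -6 -0.03 40; 0 0 -9 -0.03 40; 0 0 -12 -0.03 40; 0 0 -16 -0.03 40; 0 0 -20 -0.03 40; 0 0 -20 -0.03 40")

```text
clock: 18.0
eef_pos: [478.4, -64.4, 72.4]
eef_rot: [3.141, -0.001, 0.505]
wrist_force: [-0.9, 0.7, -7.5]
finger_gap: 48.3
```

```bash
python3 st.py;python3 - <<'E'
from h import *
p,d=snap('scene','scene9')
a=p[175:285,270:390,::-1];cv2.imwrite('pics/c11.png',cv2.resize(a,None,fx=5,fy=5,interpolation=cv2.INTER_CUBIC))
E
```

```text
clock 18.0
joints [-0.21   0.287  1.831 -0.     1.022  0.856]
eef_pos [478.421 -64.443  72.405]
eef_rot [ 3.141e+00 -1.000e-03  5.050e-01]
wrist_force [-0.937  0.737 -7.523]
moment [-0.036 -0.045 -0.047]
finger_gap 48.304
effort [ 1.6000e-02 -5.0735e+01 -3.2728e+01  4.3000e-02  6.3000e-02  6.0000e-03]
```

View pics/c11.png

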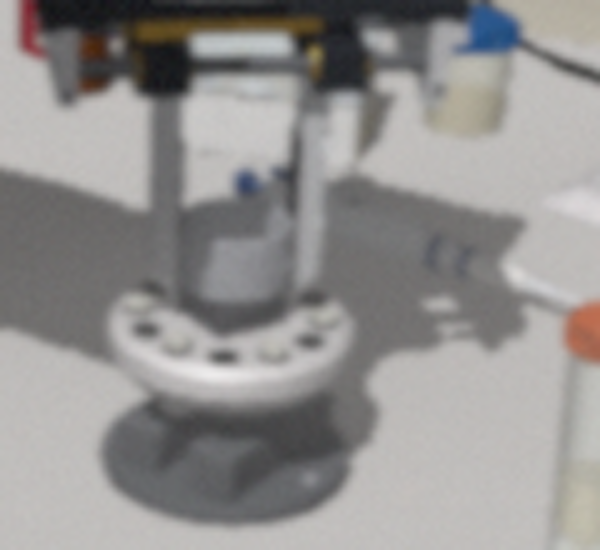

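The rotor comes up with the chuck, level and clear of the stand (disc at about (230,350), stand at (225,460)). The load reads about 7 N and moments are near zero. Lifting the remaining 80 mm.

jog_arm(deltas="0 0 -4 0 40; 0 0 -12 0 40; 0 0 -24 0 40; 0 0 -38 0 40; 0 0 -52 0 40; 0 0 -64 0 40; 0 0 -73 0 40; 0 0 -78 0 40; 0 0 -80 0 40; 0 0 -80 0 40")

```text
clock: 19.3
eef_pos: [478.0, -64.1, 151.6]
eef_rot: [-3.141, 0.0, 0.506]
wrist_force: [0.6, 1.0, -7.5]
finger_gap: 48.7
```

jog_arm(deltas="0 0 0 0 40; 0 0 0 0 40; 0 0 0 0 40; 0 0 0 0 40; 0 0 0 0 40; 0 0 0 0 40; 0 0 0 0 40; 0 0 0 0 40; 0 0 0 0 40; 0 0 0 0 40")

```text
clock: 20.55
eef_pos: [478.1, -64.1, 151.7]
eef_rot: [-3.142, 0.0, 0.506]
wrist_force: [-0.2, -0.3, -6.9]
finger_gap: 48.4
```

```bash
python3 st.py;python3 - <<'E'
from h import *
p,d=snap('scene','scene10');P=cloud('scene',d)
snap('top','top10')
q=np.hypot(P[...,0]-478,P[...,1]+64)
m=(q<58)&(P[...,2]>120)&(P[...,2]<165)&(d>0);Q=P[m]
t=Q[(Q[:,2]>147)&(Q[:,2]<162)&(np.hypot(Q[:,0]-478,Q[:,1]+64)>30)]
A=np.c_[t[:,:2]-[478,-64],np.ones(len(t))];print('disc top plane',len(t),np.linalg.lstsq(A,t[:,2],rcond=None)[0])
print('rotor extents',Q.min(0),Q.max(0))
a=p[125:285,260:430,::-1];cv2.imwrite('pics/c12.png',cv2.resize(a,None,fx=3.7,fy=3.7,interpolation=cv2.INTER_CUBIC))
E
```

```text
clock 20.55
joints [-0.209  0.185  1.753 -0.     1.204  0.856]
eef_pos [478.07  -64.123 151.732]
eef_rot [-3.142  0.     0.506]
wrist_force [-0.22  -0.299 -6.902]
moment [ 0.019 -0.026  0.016]
finger_gap 48.406
effort [-0.0000e+00 -4.7952e+01 -3.6325e+01  5.6000e-02 -4.3000e-02  0.0000e+00]
disc top plane 522 [3.13454442e-02 9.54060510e-03 1.53072892e+02]
rotor extents [ 422.01110649 -118.85305652  120.13274096] [522.88775714 -14.34475202 164.82742568]
```

View pics/c12.png

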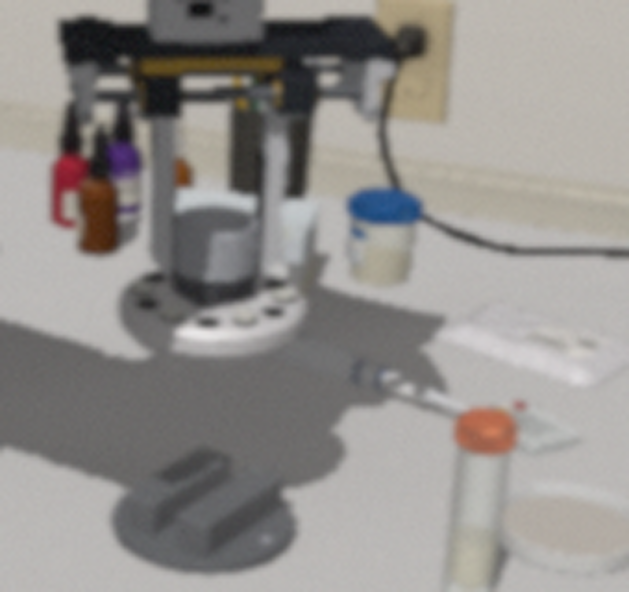

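View pics/top10.png

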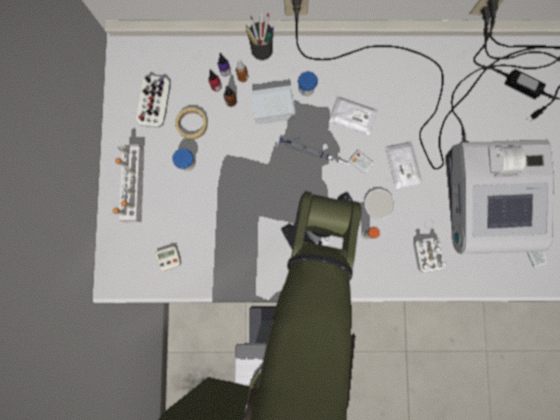

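The rotor hangs over the empty stand (stand at about (205,510), disc at (215,315)). Its top is at z≈153, against about 53 before. The cup at (183,159) and the tube at (373,232) are where they were. Handing in.

```bash
python3 -c "
from cell import workorder
print(workorder.sign_off())"
```

```text
the job is handed in; nothing more can be done
None
```

The chuck is closed on the spigot. The rotor hangs from it about 100 mm above its stand, held still at about 20.6 s on the clock. I have handed the job in; no verdict was reported.

**Tightening:** I turned the gripper about 1.42 rad clockwise on the sleeve. The torque stayed around 0.06–0.15 N m for most of the way, then rose to 1.25 N m, which I took as tight. I raised the squeeze from 45 to 60 N for the last part. I also eased back 0.03 rad before lifting, to take off the wind-up.

**Last checks:**
- **Height:** the disc's top is at z≈153 mm, against about 53 mm before.
- **Load:** about 7 N hangs on the wrist, moments are near zero, and the pose is steady. 7 N is slightly more than the 5.8 N the listed masses give.
- **Level:** the depth fit of the disc's top shows at most about 1.9° of tilt, which may be noise, while the tool itself reads level.
- **Bystanders:** the cup and tube stand where they were in the first picture.

**What disagreed:**
- **Tool height:** the fingertips were about 34 mm higher than the reported TCP and `tcp_to_tips` imply. My first closing therefore met nothing above the sleeve. I corrected it from the camera images and gripped again.
- **Finger gap:** it read about 48.5 mm on the 51 mm sleeve. The pictures showed the grip centred, so I went on.
- **Turn angle:** 1.42 rad is more than the sleeve's 1.2 rad range. I put the rest down to play, wind-up and perhaps some slip at the lower squeeze, but did not measure it.

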